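# Shaker drive: seat the pulley and hold the belt tensioner back

## Robot

A 6-joint arm with a two-finger parallel gripper is mounted at the origin on the work surface. World frame = base frame: x ahead of the robot, y to its left, z up, the work surface at z = 0. Lengths are in m, angles in rad, forces in N, time in s.
With the tool pointing down it reaches from about 0.3 to 0.875 m from the base axis. Payload 6.4 kg.
Tool frame: the origin (TCP) lies between the finger pads; the fingertips stand 25 mm ahead of it and the grasp point (between the pads) lies 6 mm ahead of it; y points along the fingers, x is the direction in which the jaws open and shut, and the axes are right-handed (so a half turn about y gives the same grasp; the last joint's range is limited). The gripper opens to 85 mm and grips with 20 to 120 N. Pads are 22 mm wide; open, the fingers measure 114 mm over their backs; the gripper's body (76 mm by 85 mm) begins 54 mm behind the grasp point. The pads swing forward as they close: fully open they stand 13 mm farther back than shut.
Start: joints at [-1.442, 0.181, 1.607, -0, 1.354, -0.206], TCP at [0.189, -0.543, 0.256] pointing down, gripper open.
Joint ranges: [-2.99, 2.99], [-0.89, 2.07], [0.3, 2.58], [-1.14, 4.28], [0, 2.63], [-3.12, 3.12]. Speed limits (rad/s): [2.57, 2.57, 3.01, 3.14, 3.14, 3.14].

## Interface

Orientations are given as a unit quaternion [w, x, y, z].
In Python, from bench import ctrl, vision, ticket, find_in, regions_of, pinpoint gives the robot as it stands.
- The arm moves only by the tool apply_moves, never from a script. Its argument "increments" is a list of rows, each an object of numbers: "x", "y", "z": the shift along the tool's x, y, z in cm; "ax", "ay", "az": the turn, a rotation vector about the tool's x, y, z in rad; "grip": the closure, from 0 (fully open) to 1 (shut). A call has 1 to 12 rows; each row is the pose to reach, as a shift and turn from the pose measured when the call began, along the tool's axes at that moment; what a row does not reach only later rows make up. A row lasts 1/8 s, in which the tool goes at most 62.5 mm and 10.7 degrees, less where a joint would pass 70% of its speed; a pose out of reach is approached as far as the arm can. A call with a gripper value outside its range is refused whole. The fingers move at their own pace and stop on an object; the grip force is fixed at half the most. Time passes only in rows, so rows that repeat a pose let the fingers close. It gives the time, the measured TCP pose, the force and the opening at its end, in the units of the state.
- ctrl.get_obs(): the state, without advancing time (a new reading comes with each control period).
- vision.camera(name): name is "side" or "top" or "wrist"; returns the picture (384x512x3 uint8, red, green, blue); there is no depth.
- vision.camera_params(name): a dict with "intrinsics" (3x3 intrinsics, pixels), "R" (3x3) and "t" (3): a world point X has camera coordinates R X + t. Camera axes: x right, y down, z forward; pixel columns grow to the right and rows downward; lengths in m; the calibration is good to about 2 mm. A picture is of the moment at which its call begins: read the wrist's pose just before it. camera_params takes no time and is no camera call; for the wrist camera it gives the pose at the moment of the call.
- ticket.hand_in(): hands the job in, once; it reports no verdict.
Trained networks look in the newest picture that a camera, given by its name, has taken for a name from the list of things; names that differ only in an ending like _2 or _b are one class to them, and where a whole thing is asked for, a point or a joint stands for the part that bears it (a point fixed in the world has none). Each returns a list of dicts, best first, with "p" (0 to 1); they miss things now and then, are a little off and sometimes report something else, mostly with a low value. They report only what shows in the picture. A call takes as long as a camera call. They do not tell look-alikes from the thing itself.
- find_in(camera, query): "rect" ([centre column, centre row, width, height] in pixels, round what is visible of it).
- regions_of(camera, query): "mask" (384x512 bool, what is visible of it) and "rect" ([centre column, centre row, width, height] in pixels, round what is visible of it).
- pinpoint(camera, query): "xy" ([column, row] in pixels: a listed point, or the origin of a listed thing).
The state is a dict: "time_s": time; "q": joint angles; "dq": joint speeds; "joint_efforts": joint torques, N m; "eef_pos": TCP position; "eef_rot": TCP orientation; "wrist_force": force on the tool from outside, world axes, zero at the start; "torque": the same for the moment, N m; "opening": opening from 0.0 (shut) to 1.0 (fully open).
Only numpy, scipy, OpenCV 4.12 (cv2) and the standard library are available. Lean on these libraries where they do the work, as an engineer would, in place of code of your own. Each camera call takes 0.05 s, during which the arm holds its last target.

## Task

The tray is off this bench shaker so that a new drive belt can go on. Lower the large grooved pulley, hub upwards, over the bare spindle until it sits fully home on its collar (lower it, do not let it drop) and let go of it; then push the sprung tensioner arm back by its upright grip past the click of its ratchet and keep holding it there yourself, clearly further back than where the pawl would catch it, so that I can slip the belt round. Finish while still holding the arm back, and leave the small spare pulley, the beaker and the screwdriver where they are.

Things in the scene. Friction and masses are not known exactly. Their poses are not given: they have to be found in the camera images.
- pulley_mid (a point): Centre (half-way up the axis) of the large loose pulley, bare aluminium, 0.22 kg: a grooved disc 84 mm across and 16 mm thick with a plain round hub, 30 mm across and 22 mm tall, on top; 38 mm tall in all, 14 mm bore right through. It starts flat on the bench, hub up (hub from 16 to 38 mm above the bench); best gripped across the hub. z = its axis, hub side up.
- drive: The shaker: slate-grey case, 240 x 440 mm, lighter grey deck 62 mm above the bench; it does not move, but its place and yaw differ from run to run. Origin: centre of its underside. x across it towards the long edge with the tensioner, y along it from the small motor pulley towards the bare spindle, z up. Four 22 mm tall tray-support studs stand near the deck's corners.
- spindle_seat (a point): Centre of the top of the steel collar (38 mm across, 8 mm tall, on the deck) at the foot of the bare upright spindle; the pulley's underside rests here when home, its centre then 19 mm above this point. The spindle is 11 mm across, rises 42 mm from here and narrows to 5 mm over its top 8 mm. Axes as drive.
- pivot (a point): Pivot axis of the tensioner arm, at the deck's surface; in the shaker's axes it is +80 mm in x and -230 mm in y from spindle_seat.
- grip (a point): Upright black grip at the free end of the steel tensioner arm: a round pin 14 mm across, from 12 to 56 mm above the deck; this point is on its axis half-way up (34 mm above the deck), 155 mm from the pivot. A white idler roller (28 mm across, top 34 mm above the deck) is on the arm 45 mm nearer the pivot. Pushed back it swings mainly along the shaker's +x; its -x side is open for the fingers.
- tensioner (a joint): Angle of the tensioner arm, rad. 0 = at rest, held by its spring; grows as the arm is pushed back (clockwise from above). The pawl clicks over the tooth at about 0.43; let go, the arm would fall back onto it at about 0.38; 0.62 is the dead stop. Pushing takes about 5 N at the grip at first, 12 N near the stop, a few N more as the tooth lifts the pawl. Held properly: beyond 0.45.
- pawl (a joint): Angle of the small dark hooked pawl, rad: 0 = down against the ratchet plate (before and after the click), about 0.1 while the tooth lifts it. It is sprung and works by itself; leave it alone.
- spare_mid (a point): Centre of the small spare pulley (bystander): same shape but only 48 mm across and 26 mm tall. Leave it.
- beaker_mid (a point): Centre, half-way up, of the glass beaker (bystander), 68 mm across, 90 mm tall. Leave it.
- screwdriver_grip (a point): On the handle of the wooden-handled screwdriver (bystander), 180 mm long, lying on the bench. Leave it.
There are look-alikes about, which are no part of the job. Leave any blue or green look-alike of the part that bears pulley_mid alone.

How it is judged:
On the way, in this order (a step that is already met when the one before it is completed fails the run):
1. the large pulley sits home on the spindle's collar, hub up, and is let go (horizontal distance between pulley_mid and spindle_seat below 0.004 m and z of pulley_mid in the frame of spindle_seat between 0.016 and 0.0215 m and angle between pulley_mid's own z axis and vertical below 0.08 rad and contact force between the fingers and pulley below 0.3 N), for 0.3 s.
2. the tensioner arm is pushed back past the click and is held there by the fingers (value of joint tensioner above 0.45 rad and value of joint pawl below 0.06 rad and contact force between the fingers and tensioner above 3 N and contact force between pawl and tensioner below 0.5 N), for 0.3 s.
At the end, for the whole second after the job is handed in: Large pulley hub up on the spindle (centred within 4 mm, at most 2.5 mm off the collar, within 0.08 rad of upright), not touched; pawl dropped behind the tooth (below 0.06 rad) and unloaded; fingers hold the tensioner still beyond 0.45 rad with more than 3 N (all of step 1 and all of step 2 and velocity of joint tensioner between -0.1 and 0.1 rad/s); the arm keeps its last pose, push and grip.
It fails at once if the spare pulley, beaker or screwdriver is moved more than 25 mm (distance of any of spare_mid, beaker_mid, screwdriver_grip from where it was at the start of the episode above 0.025 m).
It fails at once if the large pulley is dropped (faster than 0.6 m/s with no finger on it) (linear speed of pulley above 0.6 m/s and contact force between the fingers and pulley below 0.1 N).
It also fails if it takes over 58 s, if anything falls off the work surface, if the arm or the gripper's body presses on something with over 40 N, if the wrist force passes 120 N, or if a joint passes its speed limit or range.

## Working session

There is one attempt and no reset: what is moved stays moved. The work goes in short steps, Python scripts to look and compute and a tool call to move; the robot and the scene stay as the last step left them, time stands still between calls to the robot, and variables do not carry over. Pictures are saved under pics/ and viewed, and the job is handed in when it is done.

Besides the shell and the picture viewer there is one more tool, called after "Request:" in YAML: its name, and indented under it one key for each argument. apply_moves: Moves the arm, as the interface text tells. Its arguments: {"type":"object","properties":{"increments":{"type":"array","items":{"type":"object","properties":{"x":{"type":"number"},"y":{"type":"number"},"z":{"type":"number"},"ax":{"type":"number"},"ay":{"type":"number"},"az":{"type":"number"},"grip":{"type":"number"}}}}},"required":["increments"]}

```bash
mkdir -p pics; ls
cat > h.py <<'E'
import numpy as np, cv2
from scipy.spatial.transform import Rotation as Rn
from bench import ctrl, vision, ticket, find_in, regions_of, pinpoint
def snap(n,f):
    im=vision.camera(n); cv2.imwrite('pics/'+f,im[:,:,::-1]); return im
def quat(q): return Rn.from_quat([q[1],q[2],q[3],q[0]])
def proj(n,X,P=None):
    P=P or vision.camera_params(n); c=np.array(P['R'])@np.array(X)+np.array(P['t']); u=np.array(P['intrinsics'])@c; return u[:2]/u[2]
def ray(n,uv,P=None):
    P=P or vision.camera_params(n); R=np.array(P['R']);t=np.array(P['t'])
    d=R.T@np.linalg.inv(np.array(P['intrinsics']))@np.array([uv[0],uv[1],1.]); return -R.T@t, d
def onz(n,uv,z,P=None):
    o,d=ray(n,uv,P); return o+d*(z-o[2])/d[2]
E
python3 - <<'E'
from h import *
s=ctrl.get_obs(); print(s)
for n in ['top','side','wrist']:
    snap(n,n+'0.png'); P=vision.camera_params(n); print(n,np.round(P['R'],3).tolist(),np.round(P['t'],3),np.round(P['intrinsics'],1).tolist())
    for q in ['pulley_mid','spindle_seat','pivot','grip','spare_mid','beaker_mid','screwdriver_grip','drive']:
        print(n,q,[(np.round(d['xy'],1).tolist(),round(d['p'],2)) for d in pinpoint(n,q)[:3]])
E
```

```text
pics
{'time_s': 0.0, 'q': array([-1.44227917e+00,  1.81515324e-01,  1.60799473e+00, -2.89741838e-05,
        1.35377072e+00, -2.06307009e-01]), 'dq': array([-0.00065858, -0.0008112 , -0.00123149, -0.00040879, -0.00061772,
       -0.00052652]), 'joint_efforts': array([ 2.17634784e-03, -4.44859314e+01, -3.51340985e+01, -4.00786621e-05,
        8.96953046e-03,  5.77687828e-06]), 'eef_pos': array([ 0.18888666, -0.54256589,  0.25540498]), 'eef_rot': array([ 0.57675764, -0.57589499,  0.41010475, -0.40927947]), 'wrist_force': array([-0.13931436, -0.39375436,  0.55902698]), 'torque': array([-0.01493739, -0.01414831, -0.00286325]), 'opening': 0.9958448043288319}
top [[0.002, -1.0, -0.0], [-0.997, -0.002, -0.078], [0.078, 0.0, -0.997]] [-0.112  0.57   1.103] [[362.8, 0.0, 251.2], [0.0, 362.8, 184.0], [0.0, 0.0, 1.0]]
top pulley_mid [([381.5, 199.2], 0.96), ([379.4, 157.4], 0.83), ([298.8, 175.7], 0.77)]
top spindle_seat [([146.0, 186.3], 0.83)]
top pivot [([224.1, 159.7], 0.75)]
top grip [([176.3, 184.3], 0.7)]
top spare_mid [([338.9, 202.4], 0.64)]
top beaker_mid [([306.1, 230.7], 0.77)]
top 
[... 269 characters left out ...]
5.3], 0.88), ([267.5, 354.4], 0.81), ([173.8, 223.8], 0.76)]
side spindle_seat [([238.1, 145.7], 0.92), ([241.2, 148.0], 0.71)]
side pivot [([275.0, 181.6], 0.86), ([244.1, 177.8], 0.24)]
side grip [([242.5, 147.3], 0.63)]
side spare_mid [([256.0, 301.5], 0.8)]
side beaker_mid [([211.7, 254.0], 0.86)]
side screwdriver_grip [([330.3, 288.5], 0.71)]
side drive [([239.9, 181.8], 0.75)]
wrist [[0.329, -0.944, -0.001], [-0.899, -0.313, 0.306], [-0.289, -0.1, -0.952]] [-0.576 -0.041  0.382] [[321.4, 0.0, 252.3], [0.0, 321.4, 192.6], [0.0, 0.0, 1.0]]
wrist pulley_mid []
wrist spindle_seat []
wrist pivot []
wrist grip []
wrist spare_mid []
wrist beaker_mid []
wrist screwdriver_grip []
wrist drive []
```

View pics/top0.png

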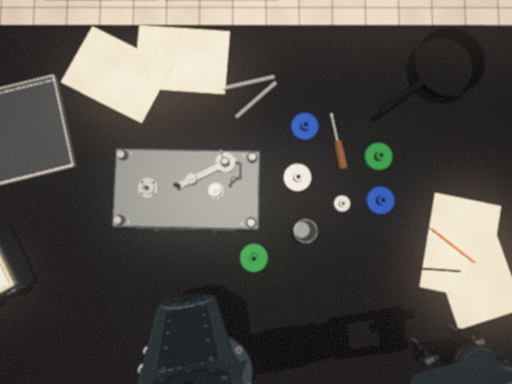

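View pics/side0.png

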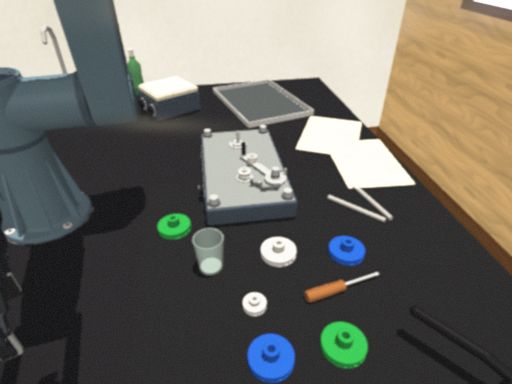

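Run:
```python
from h import *
import cv2
im=cv2.imread('pics/top0.png'); cv2.imwrite('pics/t0z.png',cv2.resize(im[110:260,100:410],None,fx=2.5,fy=2.5,interpolation=cv2.INTER_CUBIC))
im=cv2.imread('pics/side0.png'); cv2.imwrite('pics/s0z.png',cv2.resize(im[90:250,140:400],None,fx=3,fy=3,interpolation=cv2.INTER_CUBIC))
print(ctrl.get_obs()['time_s'])
```

```text
1.35
```

View pics/t0z.png

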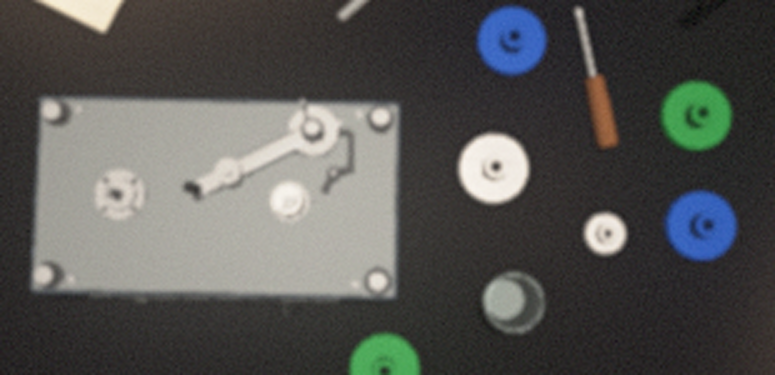

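View pics/s0z.png

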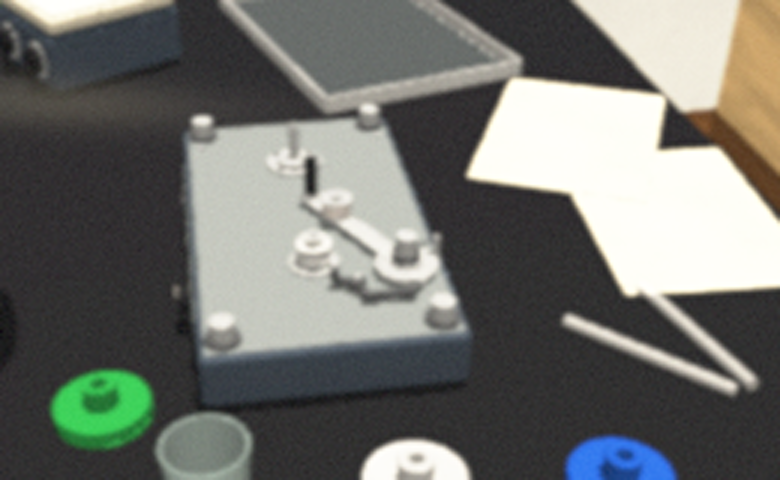

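The top view shows the bare aluminium pulley (whitish) at (297,177). The spare is at (343,203), the shaker spindle at (147,187), and the tensioner grip at (176,185) with its pivot near (225,161). The networks' first picks for pulley_mid are the blue and green look-alikes.

```bash
cat >> h.py <<'E'
from scipy.optimize import least_squares
def tri(uvs):
    # uvs: list of (P, uv)
    f=lambda X: np.concatenate([proj(None,X,P)-np.array(uv) for P,uv in uvs])
    r=least_squares(f,[0.5,0,0.05]); return r.x, r.fun
E
python3 - <<'E'
from h import *
T=vision.camera_params('top');S=vision.camera_params('side')
for nm,a,b in [('pulley',[298.8,175.7],None),('spindle',[146,186.3],[238.1,145.7]),('pivot',[224.1,159.7],[275,181.6]),('grip',[176.3,184.3],[242.5,147.3]),('drive',[189.5,187.3],[239.9,181.8])]:
    if b: x,r=tri([(T,a),(S,b)]); print(nm,np.round(x,4),np.round(r,1))
for q in ['pulley_mid','spare_mid']:
  for n,P in [('top',T),('side',S)]:
    for d in regions_of(n,q)+[]:
        m=d['mask']; ys,xs=np.nonzero(m); print(q,n,np.round(d['rect'],1),round(d['p'],2),round(xs.mean(),1),round(ys.mean(),1),m.sum(), np.round(onz(n,[xs.mean(),ys.mean()],0.016,P)[:2],4))
    for d in pinpoint(n,q): print(q,n,np.round(d['xy'],1),round(d['p'],2),np.round(onz(n,d['xy'],0.019,P)[:2],4))
for z,k in [(0.07,'spindle'),(0.062,'pivot'),(0.096,'grip'),(0.0,'drive')]:
    for n,P in [('top',T),('side',S)]:
        uv={'spindle':([146,186.3],[238.1,145.7]),'pivot':([224.1,159.7],[275,181.6]),'grip':([176.3,184.3],[242.5,147.3]),'drive':([189.5,187.3],[239.9,181.8])}[k][n=='side']
        print(k,n,np.round(onz(n,uv,z,P),4))
E
```

```text
spindle [0.5589 0.2068 0.0527] [-0.   0.5  0.6 -0. ]
pivot [ 0.6367 -0.0279  0.0557] [-0.2  1.5  1.4 -0.2]
grip [0.5611 0.1055 0.1011] [-0.1  0.6  0.7 -0.1]
drive [ 0.5536  0.0871 -0.0119] [-0.2  2.7  2.7 -0.2]
pulley_mid top [378.8 158.   26.6  26.2] 0.8 377.8 156.5 586 [ 0.6581 -0.5079]
pulley_mid top [303.5 129.2  27.   21.5] 0.67 303.9 126.4 587 [ 0.7536 -0.2769]
pulley_mid top [296.4 176.7  22.6  21.8] 0.61 296.9 177.6 573 [ 0.5912 -0.2535]
pulley_mid top [379.1 200.7  24.2  23.7] 0.6 379.5 200.8 572 [ 0.5192 -0.5096]
pulley_mid top [381.5 199.2] 0.96 [ 0.5241 -0.5149]
pulley_mid top [379.4 157.4] 0.83 [ 0.6549 -0.5117]
pulley_mid top [298.8 175.7] 0.77 [ 0.5969 -0.259 ]
pulley_mid top [307.  127.9] 0.61 [ 0.7482 -0.2861]
pulley_mid side [172.8 228.8  31.3  27.5] 0.7 173.8 226.2 689 [ 0.3447 -0.1264]
pulley_mid side [342.5 345.4  48.   51.7] 0.64 343.1 344.6 1690 [ 0.6566 -0.5136]
pulley_mid side [343.8 254.4  38.5  32.6] 0.6 346.2 250.4 889 [ 0.7513 -0.2854]
pulley_mid side [268.8 359.6  47.5  48.1] 0.6 270.2 357.7 1830 [ 0.5196 -0.5157]
pulley_mid side [276.7 250.2  36.6  33.2] 0.59 277.5 251.4 814 [ 0.5895 -0.2606]
pulley_mid side [276.  245.3] 0.88 [ 0.5896 -0.243 ]
pulley_mid side [267.5 354.4] 0.81 [ 0.5158 -0.5105]
pulley_mid side [173.8 223.8] 0.76 [ 0.345  -0.1203]
pulley_mid side [343.5 342.4] 0.67 [ 0.6579 -0.5112]
pulley_mid side [344.1 248.8] 0.63 [ 0.7468 -0.2822]
spare_mid top [341.7 205.3  17.8  17.4] 0.57 341.5 203.4 217 [ 0.511  -0.3914]
spare_mid top [338.9 202.4] 0.64 [ 0.514  -0.3826]
spare_mid side [256.8 304.1  23.   22.9] 0.8 254.0 303.9 432 [ 0.5099 -0.3981]
spare_mid side [256.  301.5] 0.8 [ 0.5146 -0.3951]
spindle top [0.5592 0.2016 0.07  ]
spindle side [0.5535 0.175  0.07  ]
pivot top [ 0.6405 -0.0291  0.062 ]
pivot side [ 0.6304 -0.0371  0.062 ]
grip top [0.5634 0.1064 0.096 ]
grip side [0.5602 0.1147 0.096 ]
drive top [0.5613 0.0844 0.    ]
drive side [0.5432 0.0698 0.    ]
```

```bash
cat >> h.py <<'E'
def plan(target, yaw=None, o=None):
    """rows: shift in tool frame (cm) and rotvec to have tool pointing down with tool x axis at yaw (deg, mod 180)"""
    o=o or ctrl.get_obs(); R=quat(o['eef_rot']).as_matrix()
    d=R.T@(np.array(target)-o['eef_pos'])*100
    z=np.array([0,0,-1.]); 
    cands=[]
    for k in ([yaw,yaw+180] if yaw is not None else [np.degrees(np.arctan2(R[1,0],R[0,0]))]):
        x=np.array([np.cos(np.radians(k)),np.sin(np.radians(k)),0]); y=np.cross(z,x); Rt=np.stack([x,y,z],1)
        cands.append((Rn.from_matrix(R.T@Rt).as_rotvec(),k))
    for c,k in cands: print('shift cm',np.round(d,2),'rot',np.round(c,3),'yaw',round(k,1),'deg',round(np.degrees(np.linalg.norm(c)),1))
def st():
    o=ctrl.get_obs(); R=quat(o['eef_rot']).as_matrix()
    print('t',o['time_s'],'pos',np.round(o['eef_pos'],4),'x',np.round(R[:,0],3),'z',np.round(R[:,2],3),'F',np.round(o['wrist_force'],2),'op',round(o['opening'],3),'q',np.round(o['q'],2)); return o
E
python3 - <<'E'
from h import *
o=st(); R=quat(o['eef_rot']).as_matrix(); P=vision.camera_params('wrist'); Rc=np.array(P['R']);c=-Rc.T@np.array(P['t'])
print('y',R[:,1],'cam in tool',R.T@(c-o['eef_pos']),'view axis in tool',R.T@Rc[2])
plan([0.59,-0.257,0.20],0)
plan([0.59,-0.257,0.20],90)
plan([0.59,-0.257,0.20])
E
```

```text
t 1.75 pos [ 0.1889 -0.5431  0.2563] x [ 0.329 -0.944  0.   ] z [ 0.944  0.329 -0.   ] F [-0.09  0.33 -1.05] op 1.002 q [-1.44  0.18  1.61 -0.    1.35 -0.21]
y [ 3.39044323e-06 -4.67805906e-05 -9.99999999e-01] cam in tool [ 0.00156481 -0.11892755  0.07816543] view axis in tool [-6.57944078e-04  9.52061793e-01 -3.05905065e-01]
shift cm [-13.84   5.63  47.28] rot [-1.349 -0.959 -0.959] yaw 0 deg 109.6
shift cm [-13.84   5.63  47.28] rot [-1.032  1.451  1.451] yaw 180 deg 131.6
shift cm [-13.84   5.63  47.28] rot [-0.345 -2.04  -2.04 ] yaw 90 deg 166.5
shift cm [-13.84   5.63  47.28] rot [-1.555  0.263  0.263] yaw 270 deg 91.6
shift cm [-13.84   5.63  47.28] rot [-1.571 -0.     0.   ] yaw -70.8 deg 90.0
```

```bash
python3 - <<'E'
s=open('h.py').read()
s=s.replace("y=np.cross(z,x); Rt=np.stack([x,y,z],1)","w=np.cross(x,z); Rt=np.stack([x,z,w],1)")
s=s.replace("'z',np.round(R[:,2],3)","'y',np.round(R[:,1],3)")
open('h.py','w').write(s)
E
python3 - <<'E'
from h import *
for y in (None,0,90): plan([0.59,-0.257,0.20],y)
E
```

```text
shift cm [-13.84   5.63  47.28] rot [ 0. -0.  0.] yaw -70.8 deg 0.0
shift cm [-13.84   5.63  47.28] rot [ 0.    -1.236  0.   ] yaw 0 deg 70.8
shift cm [-13.84   5.63  47.28] rot [-0.     1.906  0.   ] yaw 180 deg 109.2
shift cm [-13.84   5.63  47.28] rot [ 0.    -2.807 -0.   ] yaw 90 deg 160.8
shift cm [-13.84   5.63  47.28] rot [0.    0.335 0.   ] yaw 270 deg 19.2
```

Request:
apply_moves:
  increments:
    - {"x": -1.4, "y": 0.6, "z": 4.7, "ay": -0.13}
    - {"x": -2.8, "y": 1.2, "z": 9.4, "ay": -0.26}
    - {"x": -4.2, "y": 1.8, "z": 14.2, "ay": -0.4}
    - {"x": -5.6, "y": 2.4, "z": 19, "ay": -0.53}
    - {"x": -7, "y": 3, "z": 23.8, "ay": -0.66}
    - {"x": -8.4, "y": 3.8, "z": 28.6, "ay": -0.8}
    - {"x": -9.8, "y": 4.6, "z": 33.4, "ay": -0.93}
    - {"x": -11.2, "y": 5.4, "z": 38.2, "ay": -1.06}
    - {"x": -12.6, "y": 6.2, "z": 43, "ay": -1.18}
    - {"x": -13.8, "y": 7.6, "z": 47.3, "ay": -1.236}
    - {"x": -13.8, "y": 7.6, "z": 47.3, "ay": -1.236}
    - {"x": -13.8, "y": 7.6, "z": 47.3, "ay": -1.236}

```text
invalid input
```

Run:
```python
from h import *
st(); P=vision.camera_params('wrist'); im=snap('wrist','w1.png')
for d in pinpoint('wrist','pulley_mid'): print(np.round(d['xy'],1),round(d['p'],2),onz('wrist',d['xy'],0.019,P))
for d in regions_of('wrist','pulley_mid'):
    m=d['mask'];ys,xs=np.nonzero(m); print(round(d['p'],2),m.sum(),d['rect'],onz('wrist',[xs.mean(),ys.mean()],0.016,P))
print(proj('wrist',[0.59,-0.257,0.038],P))
```

```text
t 1.75 pos [ 0.1889 -0.5431  0.2563] x [ 0.329 -0.944  0.   ] y [ 0. -0. -1.] F [-0.09  0.33 -1.05] op 1.002 q [-1.44  0.18  1.61 -0.    1.35 -0.21]
[  28.42115862 -575.36253105]
```

View pics/w1.png

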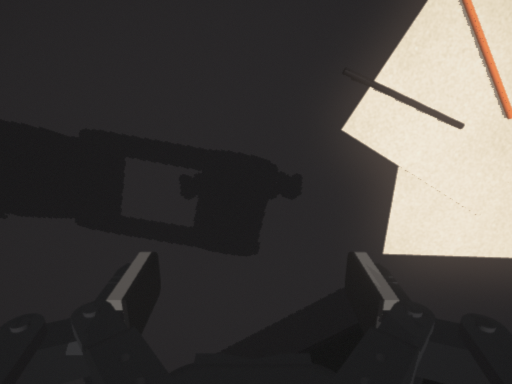

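The move was refused and the arm did not move. I'll try again with every key filled in.

Request:
apply_moves:
  increments:
    - {"x": -1.4, "y": 0.6, "z": 4.7, "ax": 0, "ay": -0.13, "az": 0, "grip": 0}
    - {"x": -2.8, "y": 1.2, "z": 9.4, "ax": 0, "ay": -0.26, "az": 0, "grip": 0}
    - {"x": -4.2, "y": 1.8, "z": 14.2, "ax": 0, "ay": -0.4, "az": 0, "grip": 0}
    - {"x": -5.6, "y": 2.4, "z": 19, "ax": 0, "ay": -0.53, "az": 0, "grip": 0}
    - {"x": -7, "y": 3, "z": 23.8, "ax": 0, "ay": -0.66, "az": 0, "grip": 0}
    - {"x": -8.4, "y": 3.8, "z": 28.6, "ax": 0, "ay": -0.8, "az": 0, "grip": 0}
    - {"x": -9.8, "y": 4.6, "z": 33.4, "ax": 0, "ay": -0.93, "az": 0, "grip": 0}
    - {"x": -11.2, "y": 5.4, "z": 38.2, "ax": 0, "ay": -1.06, "az": 0, "grip": 0}
    - {"x": -12.6, "y": 6.2, "z": 43, "ax": 0, "ay": -1.18, "az": 0, "grip": 0}
    - {"x": -13.8, "y": 7.6, "z": 47.3, "ax": 0, "ay": -1.236, "az": 0, "grip": 0}
    - {"x": -13.8, "y": 7.6, "z": 47.3, "ax": 0, "ay": -1.236, "az": 0, "grip": 0}
    - {"x": -13.8, "y": 7.6, "z": 47.3, "ax": 0, "ay": -1.236, "az": 0, "grip": 0}

```text
time_s: 3.4
eef_pos: [0.5901, -0.2574, 0.1801]
eef_rot: [-0.707, 0.707, -0.0, -0.0]
wrist_force: [-0.2, 0.2, 1.0]
opening: 0.999
```

Run:
```python
from h import *
st(); P=vision.camera_params('wrist'); im=snap('wrist','w2.png')
for d in pinpoint('wrist','pulley_mid'): print(np.round(d['xy'],1),round(d['p'],2),onz('wrist',d['xy'],0.019,P))
for d in regions_of('wrist','pulley_mid'):
    m=d['mask'];ys,xs=np.nonzero(m); print(round(d['p'],2),m.sum(),d['rect'],onz('wrist',[xs.mean(),ys.mean()],0.016,P))
print(proj('wrist',[0.59,-0.257,0.038],P))
```

```text
t 3.4 pos [ 0.5901 -0.2574  0.1801] x [ 1.     0.    -0.001] y [-0.001 -0.    -1.   ] F [-0.18  0.2   1.03] op 0.999 q [-0.6   0.4   1.49 -0.    1.25 -0.6 ]
[431.3 201. ] 0.9 [ 0.75536693 -0.2783545   0.019     ]
[258.1 172.2] 0.85 [ 0.59546347 -0.25112232  0.019     ]
0.77 475 [323.6, 359.4, 41.7, 20.9] [ 0.67124811 -0.46552402  0.016     ]
0.68 248 [6.0, 24.1, 7.1, 46.5] [ 0.3930928  -0.12793045  0.016     ]
0.63 342 [181.1, 361.8, 28.1, 22.8] [ 0.5097459  -0.46763441  0.016     ]
0.59 6737 [255.4, 172.1, 92.1, 92.5] [ 0.59407199 -0.25055305  0.016     ]
[251.96531535 184.44158122]
```

View pics/w2.png

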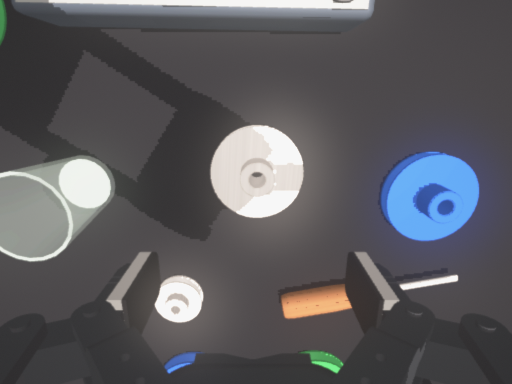

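The wrist view shows the pulley disc at about (257,171) with its hub and bore at about (257,178). Next I'll fit circles to get a precise centre.

Run:
```python
from h import *
im=cv2.imread('pics/w2.png'); P=vision.camera_params('wrist'); o=st()
g=im.min(axis=2); m=(g>110).astype(np.uint8); n,l,s,c=cv2.connectedComponentsWithStats(m)
k=l[150,240]; print(s[k],c[k]); mm=(l==k).astype(np.uint8)
cs,_=cv2.findContours(mm,cv2.RETR_EXTERNAL,cv2.CHAIN_APPROX_NONE); ct=max(cs,key=len)[:,0,:]
# project contour pts on z=0.016, fit circle
X=np.array([onz('wrist',p,0.014,P)[:2] for p in ct])
f=lambda v: np.hypot(X[:,0]-v[0],X[:,1]-v[1])-v[2]
r=least_squares(f,[.59,-.25,.042],loss='soft_l1',f_scale=0.001); print('disc',r.x, np.std(r.fun))
cv2.imwrite('pics/w2z.png',cv2.resize(im[110:240,190:330],None,fx=5,fy=5,interpolation=cv2.INTER_CUBIC))
c=r.x
for rad,z in ((.042,.016),(.015,.038),(.007,.038)):
    for a in np.linspace(0,2*np.pi,60):
        u=(proj('wrist',[c[0]+rad*np.cos(a),c[1]+rad*np.sin(a),z],P)-[190,110])*5
        if a==0: ov=cv2.imread('pics/w2z.png') if rad==.042 else ov
        cv2.circle(ov,tuple(int(v) for v in u),2,(0,0,255),-1)
cv2.imwrite('pics/w2o.png',ov)
plan([c[0],c[1],0.044],0)
```

```text
t 3.55 pos [ 0.5898 -0.2584  0.1809] x [ 1.    -0.002  0.   ] y [ 0.    -0.001 -1.   ] F [-0.42 -0.29  0.12] op 0.996 q [-0.6   0.4   1.49 -0.    1.25 -0.6 ]
[ 210  125   95   94 6979] [257.09600229 171.20790944]
disc [ 0.59452423 -0.25476751  0.04343539] 0.0004948608723522125
shift cm [ 0.47 13.69  0.37] rot [ 0.001 -0.002  0.   ] yaw 0 deg 0.1
shift cm [ 0.47 13.69  0.37] rot [-1.00e-03  3.14e+00  1.00e-03] yaw 180 deg 179.9
```

View pics/w2o.png

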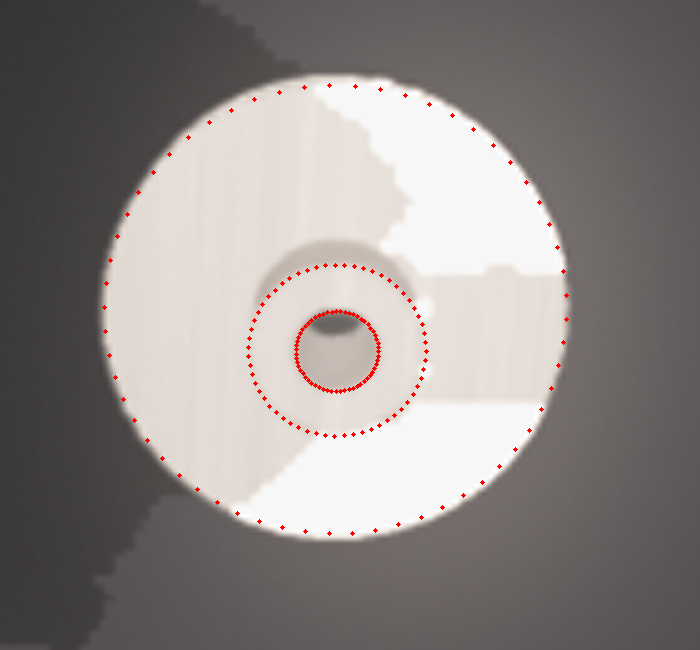

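Request:
apply_moves:
  increments:
    - {"x": 0.2, "y": 4.5, "z": 0.2, "ax": 0, "ay": 0, "az": 0, "grip": 0}
    - {"x": 0.47, "y": 9, "z": 0.38, "ax": 0, "ay": 0, "az": 0, "grip": 0}
    - {"x": 0.47, "y": 12.5, "z": 0.38, "ax": 0, "ay": 0, "az": 0, "grip": 0}
    - {"x": 0.47, "y": 13.6, "z": 0.38, "ax": 0, "ay": 0, "az": 0, "grip": 0}
    - {"x": 0.47, "y": 13.6, "z": 0.38, "ax": 0, "ay": 0, "az": 0, "grip": 0}
    - {"x": 0.47, "y": 13.6, "z": 0.38, "ax": 0, "ay": 0, "az": 0, "grip": 1}
    - {"x": 0.47, "y": 13.6, "z": 0.38, "ax": 0, "ay": 0, "az": 0, "grip": 1}
    - {"x": 0.47, "y": 13.6, "z": 0.38, "ax": 0, "ay": 0, "az": 0, "grip": 1}
    - {"x": 0.47, "y": 13.6, "z": 0.38, "ax": 0, "ay": 0, "az": 0, "grip": 1}
    - {"x": 0.47, "y": 13.6, "z": 0.38, "ax": 0, "ay": 0, "az": 0, "grip": 1}
    - {"x": 0.47, "y": 13.6, "z": 0.38, "ax": 0, "ay": 0, "az": 0, "grip": 1}

```text
time_s: 4.92
eef_pos: [0.5954, -0.2551, 0.0462]
eef_rot: [-0.707, 0.708, 0.0, 0.001]
wrist_force: [-1.3, 0.5, 6.5]
opening: 0.318
```

Run:
```python
from h import *
st(); snap('wrist','w3.png'); snap('side','s3.png'); st()
```

```text
t 4.925 pos [ 0.5954 -0.2551  0.0462] x [ 1.    -0.002  0.002] y [ 0.002 -0.002 -1.   ] F [-1.31  0.54  6.49] op 0.318 q [-0.59  0.58  1.53 -0.    1.02 -0.59]
t 5.025 pos [ 0.5954 -0.2551  0.0462] x [ 1.    -0.002  0.002] y [ 0.002 -0.002 -1.   ] F [-0.15  0.15  6.91] op 0.314 q [-0.59  0.58  1.53 -0.    1.02 -0.59]
```

View pics/w3.png

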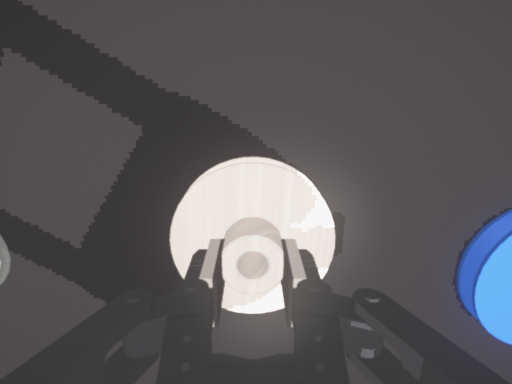

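View pics/s3.png

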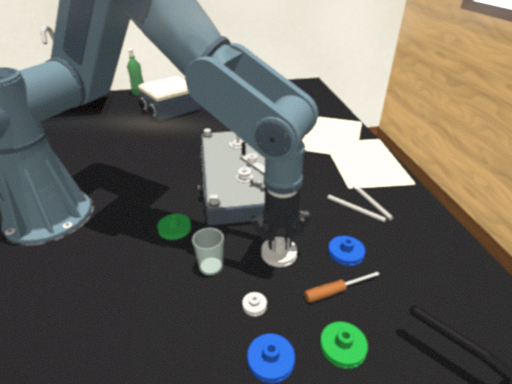

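The pulley is gripped across the hub, with the hub at about (252,262) in the wrist view. I'll lift it and stop short of the spindle to measure.

Request:
apply_moves:
  increments:
    - {"x": 0, "y": -1.5, "z": 0, "ax": 0, "ay": 0, "az": 0, "grip": 1}
    - {"x": 0, "y": -5, "z": 0, "ax": 0, "ay": 0, "az": 0, "grip": 1}
    - {"x": 0, "y": -9, "z": 0, "ax": 0, "ay": 0, "az": 0, "grip": 1}
    - {"x": 0, "y": -13, "z": 2, "ax": 0, "ay": 0, "az": 0, "grip": 1}
    - {"x": -0.5, "y": -16, "z": 6, "ax": 0, "ay": 0, "az": 0, "grip": 1}
    - {"x": -1, "y": -18, "z": 11, "ax": 0, "ay": 0, "az": 0, "grip": 1}
    - {"x": -1.5, "y": -19, "z": 16, "ax": 0, "ay": 0, "az": 0, "grip": 1}
    - {"x": -2, "y": -19, "z": 21, "ax": 0, "ay": 0, "az": 0, "grip": 1}
    - {"x": -2.5, "y": -19, "z": 26, "ax": 0, "ay": 0, "az": 0, "grip": 1}
    - {"x": -3, "y": -19, "z": 30, "ax": 0, "ay": 0, "az": 0, "grip": 1}
    - {"x": -3.5, "y": -19, "z": 33, "ax": 0, "ay": 0, "az": 0, "grip": 1}
    - {"x": -3.5, "y": -19, "z": 33, "ax": 0, "ay": 0, "az": 0, "grip": 1}

```text
time_s: 6.52
eef_pos: [0.5596, 0.0774, 0.2359]
eef_rot: [-0.707, 0.708, 0.001, 0.0]
wrist_force: [0.2, -0.5, -2.3]
opening: 0.318
```

Run:
```python
from h import *
st(); P=vision.camera_params('wrist'); np.savez('P4.npz',**P); snap('wrist','w4.png')
for q,z in [('spindle_seat',.07),('grip',.096),('pivot',.062),('drive',0)]:
    for d in pinpoint('wrist',q)[:2]: print(q,np.round(d['xy'],1),round(d['p'],2),onz('wrist',d['xy'],z,P))
```

```text
t 6.525 pos [0.5596 0.0774 0.2359] x [1.    0.002 0.002] y [ 0.002 -0.001 -1.   ] F [ 0.22 -0.46 -2.35] op 0.318 q [-0.07  0.18  1.65 -0.    1.31 -0.07]
spindle_seat [246.5  26.2] 0.96 [0.55521904 0.20218895 0.07      ]
grip [251.8 150.5] 0.57 [0.55960037 0.10701846 0.096     ]
pivot [320.3 275.4] 0.64 [ 0.63130411 -0.0304697   0.062     ]
drive [246.3 152.2] 0.88 [0.55349297 0.08751942 0.        ]
drive [252.  151.7] 0.68 [0.55984336 0.08809319 0.        ]
```

View pics/w4.png

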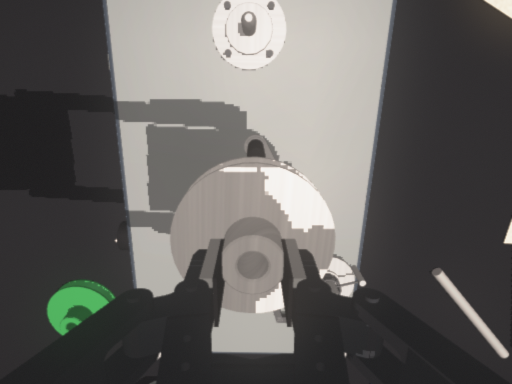

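The wrist view shows the spindle flange at about (249,32), the spindle tip at about (249,17), and the black grip at about (255,150), just behind the held pulley. I'll overlay a model on it to refine the position.

Run:
```python
from h import *
P=dict(np.load('P4.npz')); im=cv2.imread('pics/w4.png')
S=6; x0,y0=190,0
ov=cv2.resize(im[0:90,190:310],None,fx=S,fy=S,interpolation=cv2.INTER_CUBIC)
c=(0.5560,0.2020)
def circ(rad,z,col):
    for a in np.linspace(0,2*np.pi,80):
        u=(proj('',[c[0]+rad*np.cos(a),c[1]+rad*np.sin(a),z],P)-[x0,y0]+.5)*S
        cv2.circle(ov,tuple(int(v) for v in u),1,col,-1)
circ(.019,.07,(0,0,255)); circ(.0055,.104,(0,255,0)); circ(.0025,.112,(255,0,0)); circ(.019,.062,(255,0,255))
cv2.imwrite('pics/w4o.png',ov)
for z in (.07,.112): print(z,proj('',[*c,z],P))
```

```text
0.07 [247.47972179  26.46553876]
0.112 [246.67528759  14.88327021]
```

View pics/w4o.png

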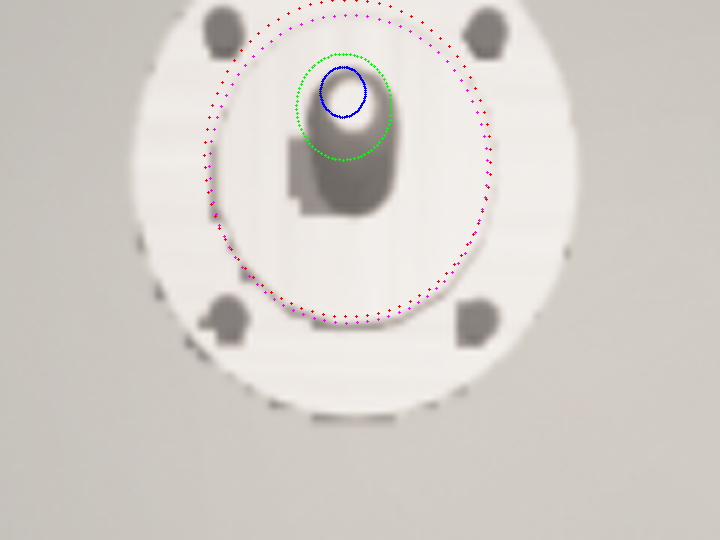

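Request:
apply_moves:
  increments:
    - {"x": -0.1, "y": 0, "z": 3, "ax": 0, "ay": 0, "az": 0, "grip": 1}
    - {"x": -0.2, "y": 1.5, "z": 6, "ax": 0, "ay": 0, "az": 0, "grip": 1}
    - {"x": -0.2, "y": 3, "z": 6.3, "ax": 0, "ay": 0, "az": 0, "grip": 1}
    - {"x": -0.2, "y": 3, "z": 6.3, "ax": 0, "ay": 0, "az": 0, "grip": 1}
    - {"x": -0.2, "y": 3, "z": 6.3, "ax": 0, "ay": 0, "az": 0, "grip": 1}

```text
time_s: 7.4
eef_pos: [0.5593, 0.1361, 0.2058]
eef_rot: [-0.706, 0.708, -0.001, 0.002]
wrist_force: [0.4, -0.4, -2.0]
opening: 0.319
```

```bash
cat > fit.py <<'E'
from h import *
E
python3 - <<'E'
from h import *
o=st(); P=vision.camera_params('wrist'); np.savez('P5.npz',**P); im=snap('wrist','w5.png')[:,:,::-1]; st()
for q,z in [('spindle_seat',.07),('grip',.096),('pulley_mid',o['eef_pos'][2]-.027)]:
    for d in pinpoint('wrist',q)[:2]: print(q,np.round(d['xy'],1),round(d['p'],2),onz('wrist',d['xy'],z,P))
S=5; u0=proj('',[.557,.201,.08],P); x0,y0=int(u0[0])-60,max(0,int(u0[1])-50)
ov=cv2.resize(im[y0:y0+110,x0:x0+120],None,fx=S,fy=S,interpolation=cv2.INTER_CUBIC)
c=(0.5568,0.2012)
def circ(ov,c,rad,z,col,x0,y0):
    for a in np.linspace(0,2*np.pi,80):
        u=(proj('',[c[0]+rad*np.cos(a),c[1]+rad*np.sin(a),z],P)-[x0,y0]+.5)*S
        cv2.circle(ov,tuple(int(v) for v in u),1,col,-1)
circ(ov,c,.019,.07,(0,0,255),x0,y0); circ(ov,c,.0055,.104,(0,255,0),x0,y0); circ(ov,c,.0025,.112,(255,0,0),x0,y0)
cv2.imwrite('pics/w5o.png',ov)
t=o['eef_pos']; x0,y0=180,200
ov=cv2.resize(im[y0:y0+120,x0:x0+150],None,fx=S,fy=S,interpolation=cv2.INTER_CUBIC)
zb=t[2]-.0462
circ(ov,t,.015,zb+.038,(0,0,255),x0,y0);circ(ov,t,.007,zb+.038,(0,255,0),x0,y0);circ(ov,t,.042,zb+.016,(255,0,0),x0,y0)
cv2.imwrite('pics/w5p.png',ov)
E
```

```text
t 7.4 pos [0.5593 0.1361 0.2058] x [ 1.    -0.004  0.003] y [ 0.002 -0.002 -1.   ] F [ 0.4  -0.45 -1.96] op 0.319 q [ 0.03  0.23  1.65 -0.    1.25  0.04]
t 7.45 pos [0.5594 0.1362 0.2061] x [ 1.    -0.004  0.003] y [ 0.003 -0.002 -1.   ] F [-0.13 -0.02 -2.08] op 0.317 q [ 0.03  0.23  1.65 -0.    1.25  0.04]
spindle_seat [248.3 106. ] 0.95 [0.55704075 0.20066696 0.07      ]
pulley_mid [252.1 245. ] 0.97 [0.55954081 0.13841322 0.1787996 ]
```

View pics/w5o.png

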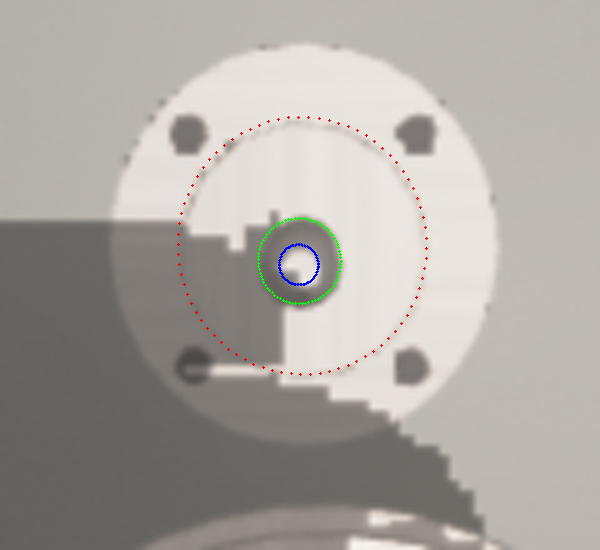

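View pics/w5p.png

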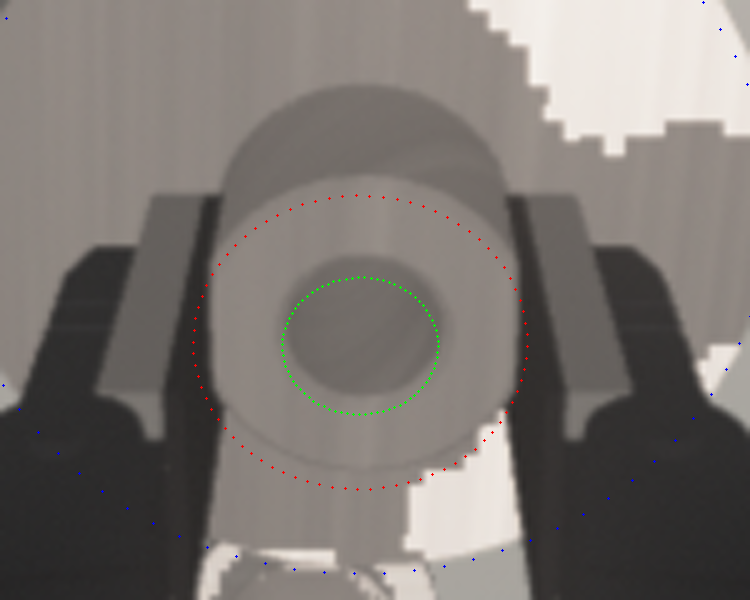

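The overlay puts the spindle at (0.557, 0.201), and the bore sits about 1.5 mm towards tool +z in the grip. I'll move above the spindle.

Request:
apply_moves:
  increments:
    - {"x": -0.1, "y": 0, "z": 2, "ax": 0, "ay": 0, "az": 0, "grip": 1}
    - {"x": -0.25, "y": 0, "z": 5, "ax": 0, "ay": 0, "az": 0, "grip": 1}
    - {"x": -0.25, "y": 1, "z": 6.38, "ax": 0, "ay": 0, "az": 0, "grip": 1}
    - {"x": -0.25, "y": 3.3, "z": 6.38, "ax": 0, "ay": 0, "az": 0, "grip": 1}
    - {"x": -0.25, "y": 3.3, "z": 6.38, "ax": 0, "ay": 0, "az": 0, "grip": 1}
    - {"x": -0.25, "y": 3.3, "z": 6.38, "ax": 0, "ay": 0, "az": 0, "grip": 1}

```text
time_s: 8.35
eef_pos: [0.5574, 0.2003, 0.1733]
eef_rot: [-0.706, 0.708, -0.0, 0.003]
wrist_force: [0.9, -0.4, -2.2]
opening: 0.315
```

Run:
```python
from h import *
o=st(); P=vision.camera_params('wrist'); np.savez('P6.npz',**P); im=snap('wrist','w6.png')[:,:,::-1]; snap('side','s6.png')
cv2.imwrite('pics/w6z.png',cv2.resize(im[200:320,180:330],None,fx=5,fy=5,interpolation=cv2.INTER_CUBIC))
im=cv2.imread('pics/s6.png'); cv2.imwrite('pics/s6z.png',cv2.resize(im[70:200,170:310],None,fx=5,fy=4.5,interpolation=cv2.INTER_CUBIC))
print([ (round(v,1)) for v in proj('side',[.557,.201,.112])],proj('side',[.557,.201,.07]))
```

```text
t 8.35 pos [0.5574 0.2003 0.1733] x [ 1.    -0.004  0.003] y [ 0.003 -0.002 -1.   ] F [ 0.93 -0.36 -2.17] op 0.315 q [ 0.15  0.3   1.64 -0.    1.2   0.15]
[np.float64(237.7), np.float64(130.3)] [238.13717491 141.87861043]
```

View pics/w6z.png

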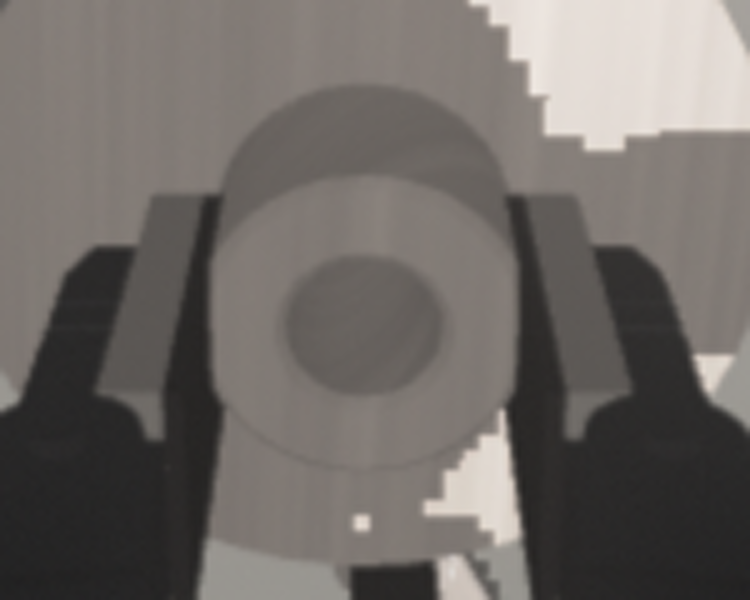

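View pics/s6z.png

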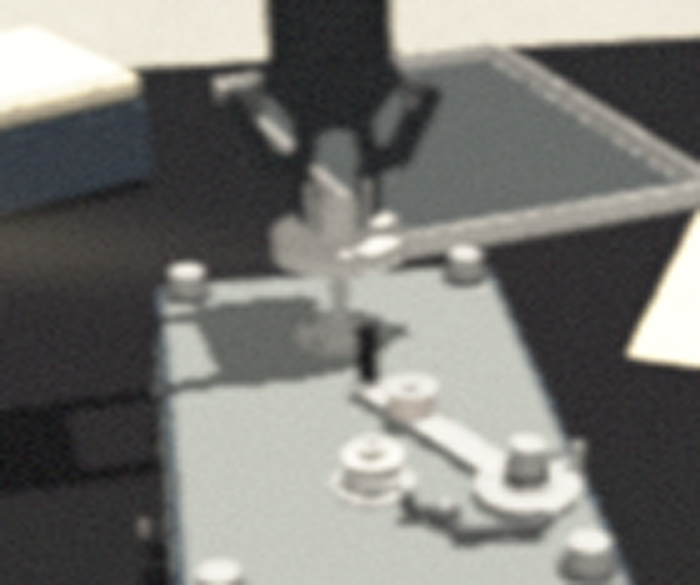

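The side view shows the pulley disc (about 335) right over the spindle (about 339). I'll lower it onto the tip and check the force.

Request:
apply_moves:
  increments:
    - {"x": 0, "y": 0.8, "z": 0, "ax": 0, "ay": 0, "az": 0, "grip": 1}
    - {"x": 0, "y": 1.4, "z": 0, "ax": 0, "ay": 0, "az": 0, "grip": 1}
    - {"x": 0, "y": 1.9, "z": 0, "ax": 0, "ay": 0, "az": 0, "grip": 1}
    - {"x": 0, "y": 2.3, "z": 0, "ax": 0, "ay": 0, "az": 0, "grip": 1}
    - {"x": 0, "y": 2.3, "z": 0, "ax": 0, "ay": 0, "az": 0, "grip": 1}

```text
time_s: 9.07
eef_pos: [0.5576, 0.2001, 0.1505]
eef_rot: [-0.706, 0.708, -0.0, 0.003]
wrist_force: [-1.4, -0.7, -2.0]
opening: 0.316
```

Run:
```python
from h import *
o=st(); P=vision.camera_params('wrist'); im=snap('wrist','w7.png')[:,:,::-1]
cv2.imwrite('pics/w7z.png',cv2.resize(im[200:320,180:330],None,fx=5,fy=5,interpolation=cv2.INTER_CUBIC))
```

```text
t 9.075 pos [0.5576 0.2001 0.1505] x [ 1.    -0.004  0.004] y [ 0.004 -0.002 -1.   ] F [-1.35 -0.71 -2.02] op 0.316 q [ 0.15  0.33  1.65 -0.    1.16  0.15]
```

View pics/w7z.png

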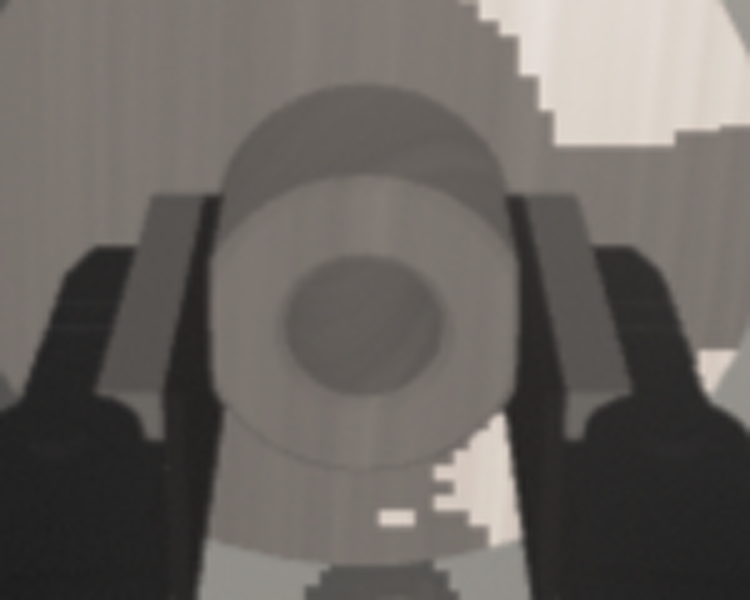

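No contact force at TCP z = 0.1505, so the tip is in the bore or just about to enter it. I'll keep lowering.

Request:
apply_moves:
  increments:
    - {"x": 0, "y": 0.4, "z": 0, "ax": 0, "ay": 0, "az": 0, "grip": 1}
    - {"x": 0, "y": 0.8, "z": 0, "ax": 0, "ay": 0, "az": 0, "grip": 1}
    - {"x": 0, "y": 1.1, "z": 0, "ax": 0, "ay": 0, "az": 0, "grip": 1}
    - {"x": 0, "y": 1.4, "z": 0, "ax": 0, "ay": 0, "az": 0, "grip": 1}
    - {"x": 0, "y": 1.4, "z": 0, "ax": 0, "ay": 0, "az": 0, "grip": 1}

```text
time_s: 9.75
eef_pos: [0.5576, 0.1999, 0.1362]
eef_rot: [-0.706, 0.708, -0.0, 0.003]
wrist_force: [-1.5, -3.3, -3.1]
opening: 0.319
```

Run:
```python
from h import *
o=st(); P=vision.camera_params('wrist'); im=snap('wrist','w8.png')[:,:,::-1]
cv2.imwrite('pics/w8z.png',cv2.resize(im[200:320,180:330],None,fx=5,fy=5,interpolation=cv2.INTER_CUBIC))
```

```text
t 9.75 pos [0.5576 0.1999 0.1362] x [ 1.    -0.004  0.004] y [ 0.004 -0.002 -1.   ] F [-1.52 -3.27 -3.05] op 0.319 q [ 0.15  0.35  1.66 -0.    1.13  0.15]
```

View pics/w8z.png

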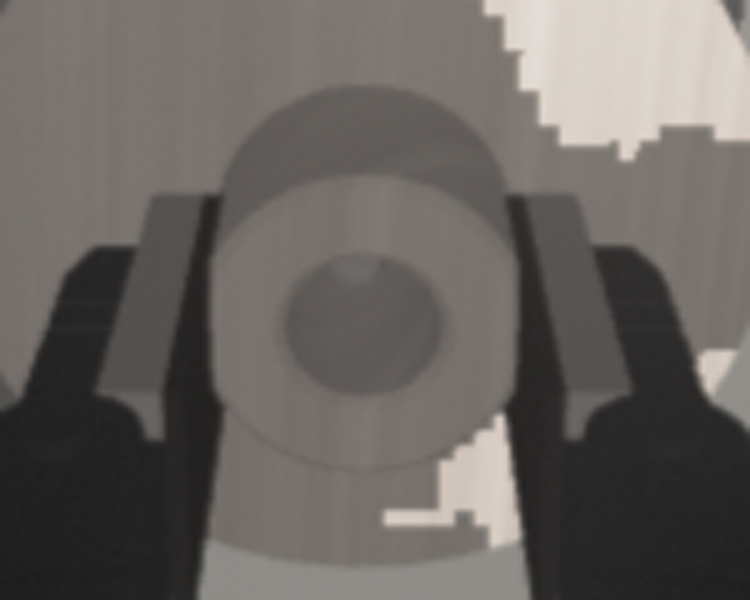

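The spindle tip shows in the bore at (355,265) in the zoom. The side force is −3 N in y, so I'll shift slightly towards −y and −x while lowering.

Request:
apply_moves:
  increments:
    - {"x": -0.04, "y": 0, "z": -0.08, "ax": 0, "ay": 0, "az": 0, "grip": 1}
    - {"x": -0.04, "y": 0.4, "z": -0.08, "ax": 0, "ay": 0, "az": 0, "grip": 1}
    - {"x": -0.04, "y": 0.8, "z": -0.08, "ax": 0, "ay": 0, "az": 0, "grip": 1}
    - {"x": -0.04, "y": 1.2, "z": -0.08, "ax": 0, "ay": 0, "az": 0, "grip": 1}
    - {"x": -0.04, "y": 1.5, "z": -0.08, "ax": 0, "ay": 0, "az": 0, "grip": 1}
    - {"x": -0.04, "y": 1.5, "z": -0.08, "ax": 0, "ay": 0, "az": 0, "grip": 1}

```text
time_s: 10.55
eef_pos: [0.557, 0.1991, 0.1208]
eef_rot: [-0.706, 0.708, -0.0, 0.002]
wrist_force: [-0.2, 1.0, -2.1]
opening: 0.317
```

Run:
```python
from h import *
o=st(); P=vision.camera_params('wrist'); im=snap('wrist','w9.png')[:,:,::-1]
cv2.imwrite('pics/w9z.png',cv2.resize(im[200:320,180:330],None,fx=5,fy=5,interpolation=cv2.INTER_CUBIC))
```

```text
t 10.55 pos [0.557  0.1991 0.1208] x [ 1.    -0.004  0.003] y [ 0.003 -0.002 -1.   ] F [-0.17  1.   -2.14] op 0.317 q [ 0.14  0.37  1.67 -0.    1.1   0.15]
```

View pics/w9z.png

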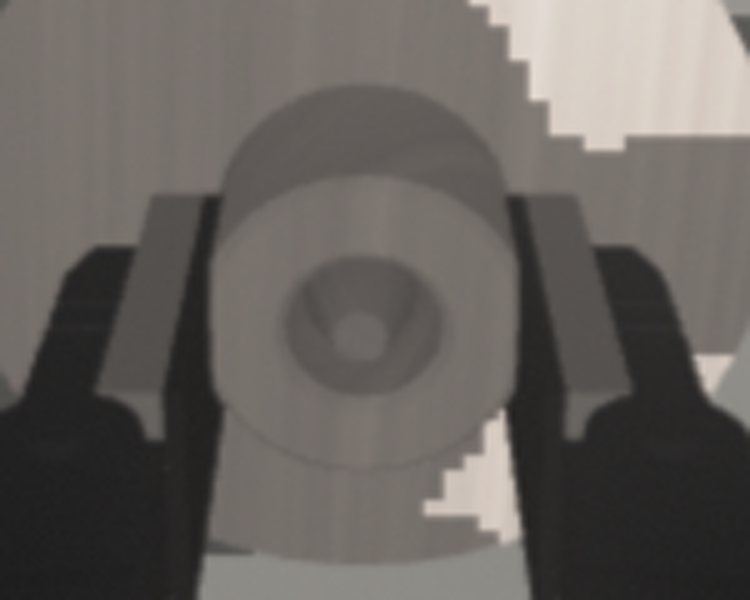

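The spindle is centred in the bore with almost no side force. I'll do the last 5 mm slowly.

Request:
apply_moves:
  increments:
    - {"x": 0, "y": 0.2, "z": 0, "ax": 0, "ay": 0, "az": 0, "grip": 1}
    - {"x": 0, "y": 0.35, "z": 0, "ax": 0, "ay": 0, "az": 0, "grip": 1}
    - {"x": 0, "y": 0.45, "z": 0, "ax": 0, "ay": 0, "az": 0, "grip": 1}
    - {"x": 0, "y": 0.5, "z": 0, "ax": 0, "ay": 0, "az": 0, "grip": 1}
    - {"x": 0, "y": 0.5, "z": 0, "ax": 0, "ay": 0, "az": 0, "grip": 1}

```text
time_s: 11.22
eef_pos: [0.5572, 0.1991, 0.1162]
eef_rot: [-0.706, 0.708, -0.0, 0.003]
wrist_force: [-1.5, -0.6, -2.0]
opening: 0.315
```

Run:
```python
from h import *
o=st(); print(o['torque'])
```

```text
t 11.225 pos [0.5572 0.1991 0.1162] x [ 1.    -0.004  0.003] y [ 0.003 -0.002 -1.   ] F [-1.49 -0.56 -2.04] op 0.315 q [ 0.14  0.37  1.67 -0.    1.09  0.15]
[-0.00448984  0.19523079  0.02786437]
```

Still no contact, so I'll go down in 1 mm steps.

Request:
apply_moves:
  increments:
    - {"x": 0, "y": 0.1, "z": 0, "ax": 0, "ay": 0, "az": 0, "grip": 1}
    - {"x": 0, "y": 0.15, "z": 0, "ax": 0, "ay": 0, "az": 0, "grip": 1}
    - {"x": 0, "y": 0.15, "z": 0, "ax": 0, "ay": 0, "az": 0, "grip": 1}

```text
time_s: 11.6
eef_pos: [0.5573, 0.1991, 0.1161]
eef_rot: [-0.706, 0.708, -0.0, 0.003]
wrist_force: [-4.3, -1.9, 8.8]
opening: 0.314
```

Run:
```python
from h import *
o=st()
```

```text
t 11.6 pos [0.5573 0.1991 0.1161] x [ 1.    -0.004  0.004] y [ 0.003 -0.003 -1.   ] F [-4.31 -1.85  8.84] op 0.314 q [ 0.14  0.38  1.67 -0.    1.09  0.15]
```

Fz has jumped from −2 to +9 N at exactly the expected height, so the pulley is seated. I'll release it and rise.

Request:
apply_moves:
  increments:
    - {"x": 0, "y": 0, "z": 0, "ax": 0, "ay": 0, "az": 0, "grip": 0.3}
    - {"x": 0, "y": 0, "z": 0, "ax": 0, "ay": 0, "az": 0, "grip": 0.3}
    - {"x": 0, "y": 0, "z": 0, "ax": 0, "ay": 0, "az": 0, "grip": 0.3}
    - {"x": 0, "y": 0, "z": 0, "ax": 0, "ay": 0, "az": 0, "grip": 0.3}
    - {"x": 0, "y": -0.5, "z": 0, "ax": 0, "ay": 0, "az": 0, "grip": 0.3}
    - {"x": 0, "y": -2, "z": 0, "ax": 0, "ay": 0, "az": 0, "grip": 0.3}
    - {"x": 0, "y": -5, "z": 0, "ax": 0, "ay": 0, "az": 0, "grip": 0.3}
    - {"x": 0, "y": -9, "z": -2, "ax": 0, "ay": 0, "az": 0, "grip": 0.3}
    - {"x": 0, "y": -11, "z": -6, "ax": 0, "ay": 0, "az": 0, "grip": 0.6}
    - {"x": 0, "y": -11, "z": -9, "ax": 0, "ay": 0, "az": 0, "grip": 0.6}
    - {"x": 0, "y": -11, "z": -9, "ax": 0, "ay": 0, "az": 0, "grip": 0.6}

```text
time_s: 12.98
eef_pos: [0.5572, 0.1077, 0.2281]
eef_rot: [-0.706, 0.708, -0.0, 0.004]
wrist_force: [-0.1, 0.5, 0.3]
opening: 0.401
```

Run:
```python
from h import *
o=st(); P=vision.camera_params('wrist'); np.savez('P10.npz',**P); snap('wrist','w10.png'); im=snap('side','s10.png')[:,:,::-1]
for q,z in [('spindle_seat',.07),('grip',.096),('pulley_mid',.089),('pivot',.062)]:
    for d in pinpoint('wrist',q)[:2]: print(q,np.round(d['xy'],1),round(d['p'],2),onz('wrist',d['xy'],z,P))
cv2.imwrite('pics/s10z.png',cv2.resize(im[70:200,170:310],None,fx=5,fy=4.5,interpolation=cv2.INTER_CUBIC))
```

```text
t 12.975 pos [0.5572 0.1077 0.2281] x [ 1.    -0.007  0.006] y [ 0.006 -0.003 -1.   ] F [-0.15  0.47  0.25] op 0.401 q [-0.02  0.19  1.66 -0.    1.29 -0.01]
spindle_seat [249.  69.] 0.82 [0.55630777 0.19984502 0.07      ]
grip [254.6 188.3] 0.62 [0.56011648 0.10733039 0.096     ]
pulley_mid [250.5  63.5] 0.8 [0.55753503 0.2026419  0.089     ]
```

View pics/w10.png

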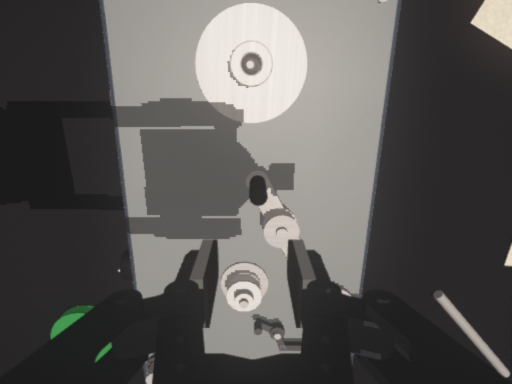

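View pics/s10z.png

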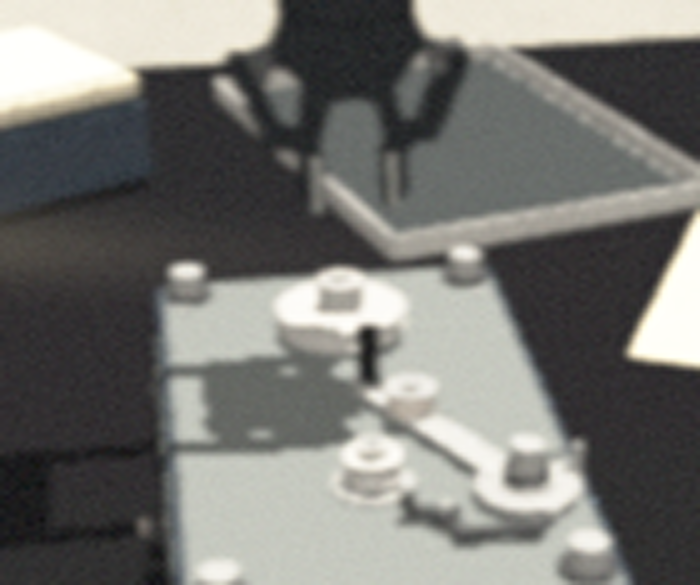

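The large pulley is seated, with the spindle tip showing through the bore at (251,63) in the wrist view. The black grip pin is at about (258,190). Now I'll locate the pin precisely.

Run:
```python
from h import *
P=dict(np.load('P10.npz')); im=cv2.imread('pics/w10.png')
S=6; x0,y0=210,145
ov=cv2.resize(im[y0:y0+100,x0:x0+120],None,fx=S,fy=S,interpolation=cv2.INTER_CUBIC)
c=(0.5605,0.1065)
def circ(rad,z,col):
    for a in np.linspace(0,2*np.pi,60):
        u=(proj('',[c[0]+rad*np.cos(a),c[1]+rad*np.sin(a),z],P)-[x0,y0]+.5)*S
        cv2.circle(ov,tuple(int(v) for v in u),1,col,-1)
circ(.007,.118,(0,0,255)); circ(.007,.074,(0,255,0))
cv2.imwrite('pics/w10o.png',ov)
plan([.5605,.1065,.108],0)
```

```text
shift cm [ 0.37 11.83 -0.35] rot [ 0.002 -0.003  0.003] yaw 0 deg 0.3
shift cm [ 0.37 11.83 -0.35] rot [-0.005  3.139  0.004] yaw 180 deg 179.9
```

View pics/w10o.png

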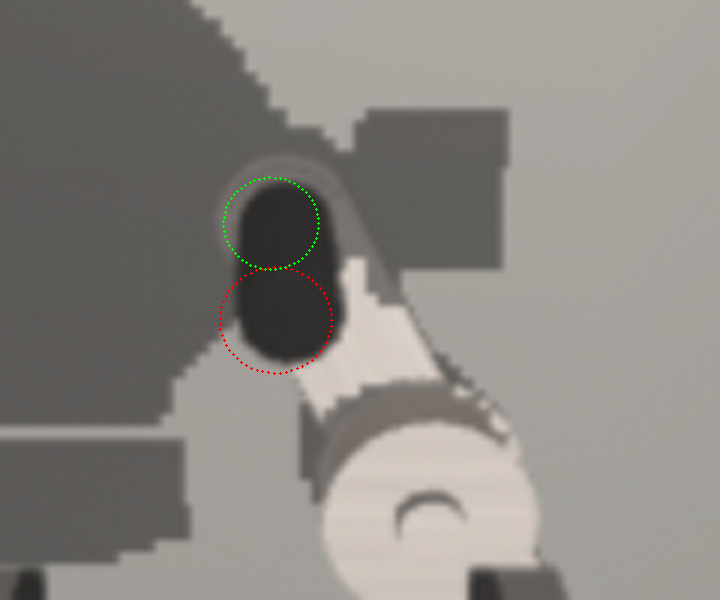

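Request:
apply_moves:
  increments:
    - {"x": 0.3, "y": 2, "z": -0.2, "ax": 0, "ay": 0, "az": 0, "grip": 0.4}
    - {"x": 0.52, "y": 5, "z": -0.3, "ax": 0, "ay": 0, "az": 0, "grip": 0.4}
    - {"x": 0.52, "y": 8, "z": -0.3, "ax": 0, "ay": 0, "az": 0, "grip": 0.4}
    - {"x": 0.52, "y": 9.5, "z": -0.3, "ax": 0, "ay": 0, "az": 0, "grip": 0.4}
    - {"x": 0.52, "y": 9.5, "z": -0.3, "ax": 0, "ay": 0, "az": 0, "grip": 0.4}

```text
time_s: 13.9
eef_pos: [0.5612, 0.1075, 0.1302]
eef_rot: [-0.706, 0.708, -0.0, 0.001]
wrist_force: [-0.5, 0.5, 0.5]
opening: 0.603
```

Run:
```python
from h import *
o=st(); snap('wrist','w11.png'); im=snap('side','s11.png')[:,:,::-1]
cv2.imwrite('pics/s11z.png',cv2.resize(im[70:200,170:310],None,fx=5,fy=4.5,interpolation=cv2.INTER_CUBIC))
plan([.562,.107,.108],0)
```

```text
t 13.9 pos [0.5612 0.1075 0.1302] x [ 1.    -0.002  0.001] y [ 0.001 -0.002 -1.   ] F [-0.54  0.52  0.51] op 0.603 q [-0.02  0.32  1.72 -0.    1.11 -0.01]
shift cm [-0.07  2.43 -0.02] rot [ 0.002 -0.002  0.005] yaw 0 deg 0.3
shift cm [-0.07  2.43 -0.02] rot [-0.007  3.139  0.004] yaw 180 deg 179.9
```

View pics/w11.png

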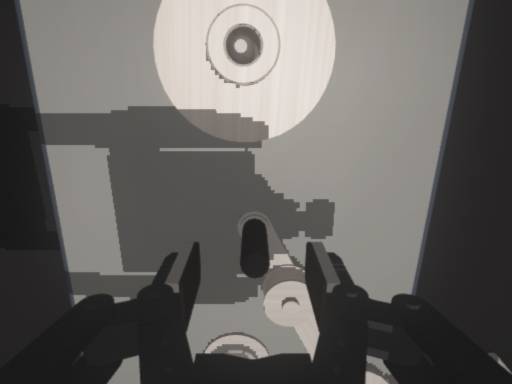

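View pics/s11z.png

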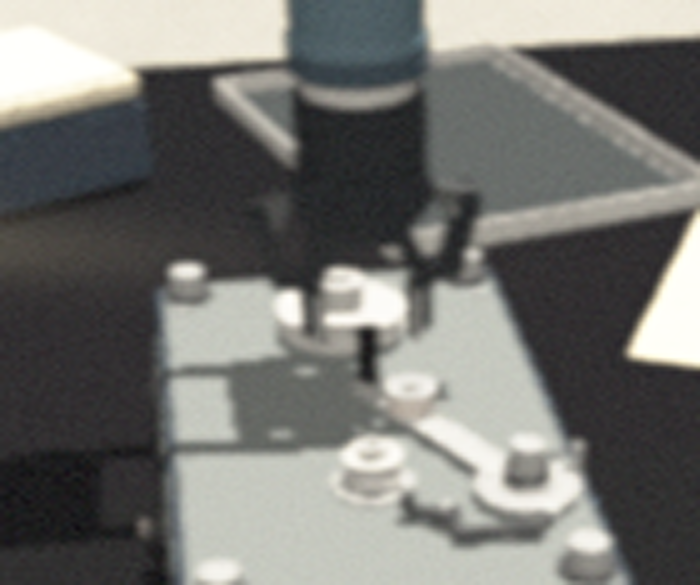

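The pin top at (255,262) lies midway between the open fingers (about 190 and 315). I'll descend and close on it.

Request:
apply_moves:
  increments:
    - {"x": 0, "y": 1, "z": 0, "ax": 0, "ay": 0, "az": 0, "grip": 0.4}
    - {"x": 0, "y": 2, "z": 0, "ax": 0, "ay": 0, "az": 0, "grip": 0.4}
    - {"x": 0, "y": 2.2, "z": 0, "ax": 0, "ay": 0, "az": 0, "grip": 0.4}
    - {"x": 0, "y": 2.2, "z": 0, "ax": 0, "ay": 0, "az": 0, "grip": 0.7}
    - {"x": 0, "y": 2.2, "z": 0, "ax": 0, "ay": 0, "az": 0, "grip": 1}
    - {"x": 0, "y": 2.2, "z": 0, "ax": 0, "ay": 0, "az": 0, "grip": 1}
    - {"x": 0, "y": 2.2, "z": 0, "ax": 0, "ay": 0, "az": 0, "grip": 1}
    - {"x": 0, "y": 2.2, "z": 0, "ax": 0, "ay": 0, "az": 0, "grip": 1}

```text
time_s: 15.0
eef_pos: [0.5625, 0.1072, 0.1105]
eef_rot: [-0.706, 0.708, 0.001, 0.002]
wrist_force: [-4.8, -1.0, 5.1]
opening: 0.142
```

Run:
```python
from h import *
o=st(); snap('wrist','w12.png'); im=snap('side','s12.png')[:,:,::-1]
cv2.imwrite('pics/s12z.png',cv2.resize(im[70:200,170:310],None,fx=5,fy=4.5,interpolation=cv2.INTER_CUBIC))
```

```text
t 15.0 pos [0.5625 0.1072 0.1105] x [ 1.    -0.002  0.004] y [ 0.004 -0.002 -1.   ] F [-4.82 -1.01  5.09] op 0.142 q [-0.02  0.35  1.72 -0.    1.07 -0.01]
```

View pics/w12.png

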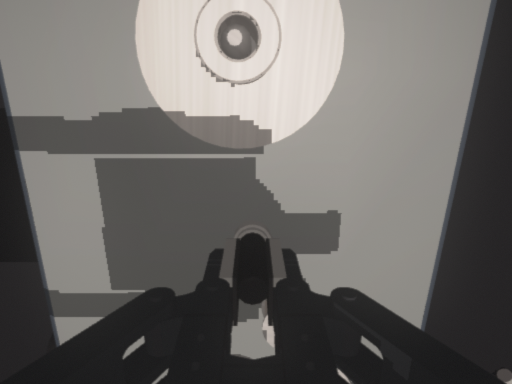

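View pics/s12z.png

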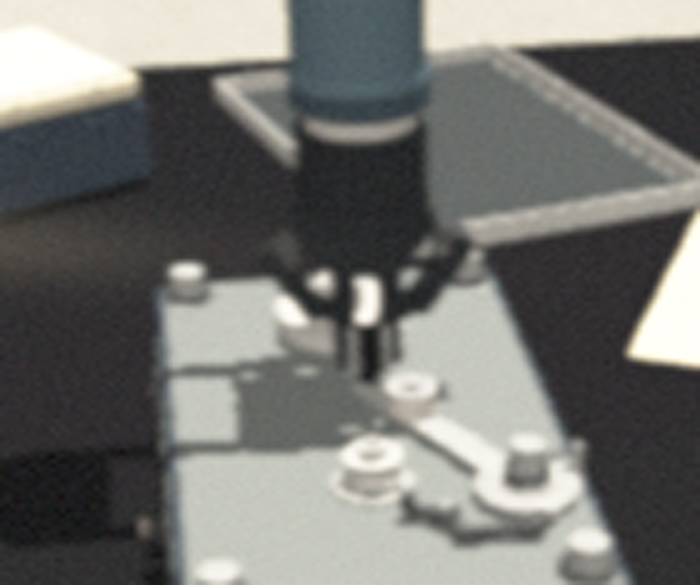

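The pin is gripped (opening 0.14). I'll swing it back along its arc, following with the wrist yaw, starting with about 0.3 rad.

Request:
apply_moves:
  increments:
    - {"x": 0, "y": -0.1, "z": 0, "ax": 0, "ay": 0, "az": 0, "grip": 1}
    - {"x": 0.69, "y": -0.1, "z": 0.35, "ax": 0, "ay": 0.05, "az": 0, "grip": 1}
    - {"x": 1.4, "y": -0.1, "z": 0.67, "ax": 0, "ay": 0.1, "az": 0, "grip": 1}
    - {"x": 2.12, "y": -0.1, "z": 0.96, "ax": 0, "ay": 0.15, "az": 0, "grip": 1}
    - {"x": 2.85, "y": -0.1, "z": 1.21, "ax": 0, "ay": 0.2, "az": 0, "grip": 1}
    - {"x": 3.6, "y": -0.1, "z": 1.42, "ax": 0, "ay": 0.25, "az": 0, "grip": 1}
    - {"x": 4.35, "y": -0.1, "z": 1.59, "ax": 0, "ay": 0.3, "az": 0, "grip": 1}
    - {"x": 4.35, "y": -0.1, "z": 1.59, "ax": 0, "ay": 0.3, "az": 0, "grip": 1}

```text
time_s: 16.1
eef_pos: [0.6051, 0.1218, 0.1106]
eef_rot: [-0.697, 0.701, -0.106, 0.107]
wrist_force: [-5.7, -6.3, 1.0]
opening: 0.145
```

Run:
```python
from h import *
o=st(); im=snap('side','s13.png')[:,:,::-1]
cv2.imwrite('pics/s13z.png',cv2.resize(im[70:200,170:310],None,fx=5,fy=4.5,interpolation=cv2.INTER_CUBIC))
R=quat(o['eef_rot']).as_matrix(); pv=np.array([.637,-.029]); d=o['eef_pos'][:2]-pv; f0=np.arctan2(.0745,.1362)
print('theta',f0-np.arctan2(-d[0],d[1]),'rad',np.hypot(*d))
for th in (.36,.42,.47,.5,.54):
    t=pv+.155*np.array([-np.sin(f0-th),np.cos(f0-th)]); v=np.array([t[0],t[1],.1115])-o['eef_pos']; print(th,np.round(R.T@v*100,2),th-.3)
```

```text
t 16.1 pos [0.6051 0.1218 0.1106] x [ 0.955 -0.298  0.002] y [ 0.001 -0.005 -1.   ] F [-5.66 -6.25  1.02] op 0.145 q [ 0.01  0.43  1.6  -0.01  1.11  0.31]
theta 0.2919631724446985 rad 0.1540918997753656
0.36 [ 0.89 -0.09  0.56] 0.06
0.42 [ 1.74 -0.09  0.94] 0.12
0.47 [ 2.47 -0.09  1.21] 0.16999999999999998
0.5 [ 2.91 -0.09  1.35] 0.2
0.54 [ 3.51 -0.09  1.53] 0.24000000000000005
```

View pics/s13z.png

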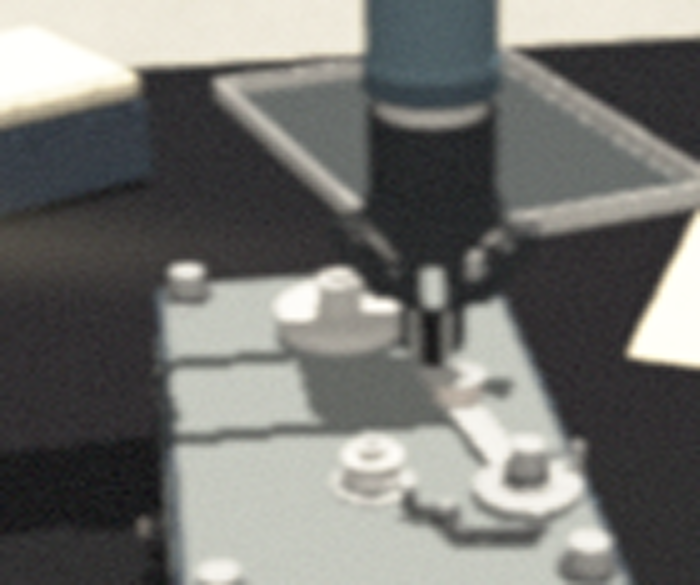

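The arm follows at an estimated θ of 0.29 with small forces. I'll continue past the click to about 0.54.

Request:
apply_moves:
  increments:
    - {"x": 0.45, "y": -0.05, "z": 0.22, "ax": 0, "ay": 0.03, "az": 0, "grip": 1}
    - {"x": 0.89, "y": -0.05, "z": 0.46, "ax": 0, "ay": 0.06, "az": 0, "grip": 1}
    - {"x": 1.32, "y": -0.05, "z": 0.66, "ax": 0, "ay": 0.09, "az": 0, "grip": 1}
    - {"x": 1.74, "y": -0.05, "z": 0.85, "ax": 0, "ay": 0.12, "az": 0, "grip": 1}
    - {"x": 2.1, "y": -0.05, "z": 1.0, "ax": 0, "ay": 0.145, "az": 0, "grip": 1}
    - {"x": 2.47, "y": -0.05, "z": 1.12, "ax": 0, "ay": 0.17, "az": 0, "grip": 1}
    - {"x": 2.91, "y": -0.05, "z": 1.27, "ax": 0, "ay": 0.2, "az": 0, "grip": 1}
    - {"x": 3.25, "y": -0.05, "z": 1.36, "ax": 0, "ay": 0.22, "az": 0, "grip": 1}
    - {"x": 3.55, "y": -0.05, "z": 1.45, "ax": 0, "ay": 0.24, "az": 0, "grip": 1}
    - {"x": 3.55, "y": -0.05, "z": 1.45, "ax": 0, "ay": 0.24, "az": 0, "grip": 1}
    - {"x": 3.55, "y": -0.05, "z": 1.45, "ax": 0, "ay": 0.24, "az": 0, "grip": 1}

```text
time_s: 17.52
eef_pos: [0.6415, 0.124, 0.1106]
eef_rot: [-0.679, 0.684, -0.19, 0.189]
wrist_force: [-9.8, -4.9, 4.9]
opening: 0.144
```

Run:
```python
from h import *
o=st(); im=snap('side','s14.png')[:,:,::-1]; snap('wrist','w14.png'); tp=snap('top','t14.png')[:,:,::-1]
cv2.imwrite('pics/s14z.png',cv2.resize(im[70:200,170:310],None,fx=5,fy=4.5,interpolation=cv2.INTER_CUBIC))
cv2.imwrite('pics/t14z.png',cv2.resize(tp[110:260,100:410],None,fx=2.5,fy=2.5,interpolation=cv2.INTER_CUBIC))
pv=np.array([.637,-.029]); d=o['eef_pos'][:2]-pv; f0=np.arctan2(.0745,.1362)
print('theta',f0-np.arctan2(-d[0],d[1]),'rad',np.hypot(*d)); st()
```

```text
t 17.525 pos [0.6415 0.124  0.1106] x [ 0.857 -0.516 -0.   ] y [-0.004 -0.006 -1.   ] F [-9.83 -4.91  4.9 ] op 0.144 q [ 0.01  0.51  1.5  -0.01  1.14  0.56]
theta 0.5297880766168088 rad 0.15304465058163183
t 17.675 pos [0.6414 0.124  0.1106] x [ 0.857 -0.516 -0.   ] y [-0.004 -0.006 -1.   ] F [-8.95 -5.83  5.51] op 0.145 q [ 0.01  0.51  1.5  -0.01  1.14  0.56]
```

View pics/s14z.png

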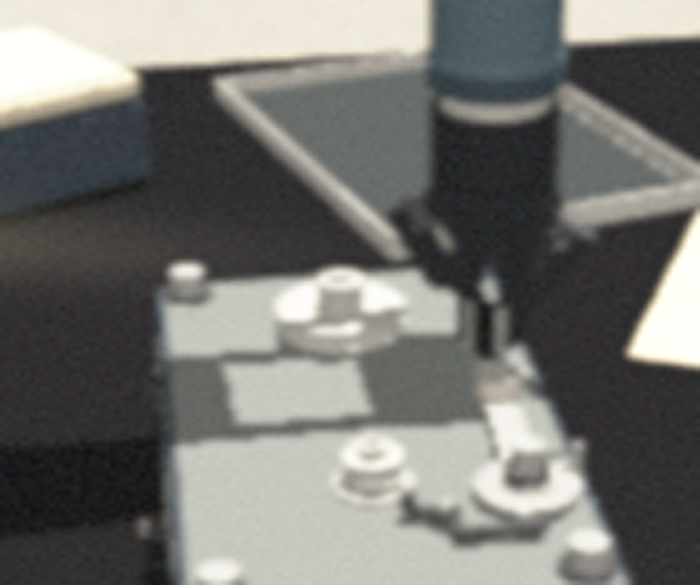

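View pics/w14.png

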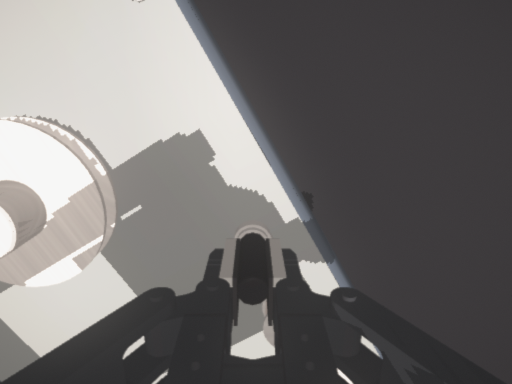

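View pics/t14z.png

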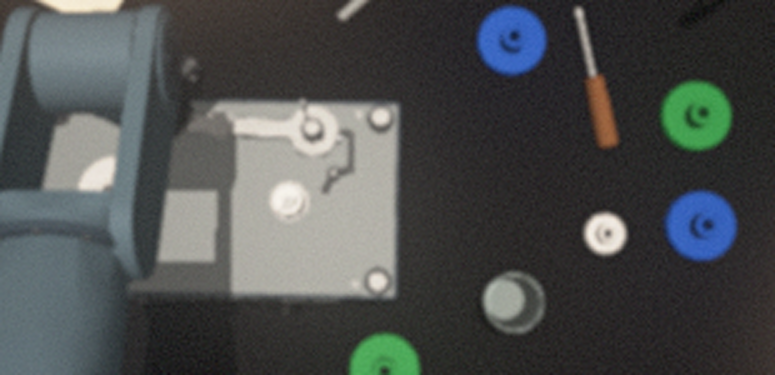

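The estimated θ is 0.53 with about a 10 N push. In the top view the steel arm now runs almost along the shaker's y axis, and the pulley is still seated. I'll hold for half a second with the same push and re-check.

Request:
apply_moves:
  increments:
    - {"x": 0.13, "y": 0, "z": 0.08, "ax": 0, "ay": 0, "az": 0, "grip": 1}
    - {"x": 0.13, "y": 0, "z": 0.08, "ax": 0, "ay": 0, "az": 0, "grip": 1}
    - {"x": 0.13, "y": 0, "z": 0.08, "ax": 0, "ay": 0, "az": 0, "grip": 1}
    - {"x": 0.13, "y": 0, "z": 0.08, "ax": 0, "ay": 0, "az": 0, "grip": 1}

```text
time_s: 18.18
eef_pos: [0.6416, 0.124, 0.1105]
eef_rot: [-0.678, 0.684, -0.191, 0.187]
wrist_force: [-9.9, -0.8, 6.0]
opening: 0.141
```

Run:
```python
from h import *
o=st(); pv=np.array([.637,-.029]); d=o['eef_pos'][:2]-pv; f0=np.arctan2(.0745,.1362)
print('theta',f0-np.arctan2(-d[0],d[1]),o['dq'].round(3))
tp=snap('top','t15.png')[:,:,::-1]
cv2.imwrite('pics/t15z.png',cv2.resize(tp[130:210,170:270],None,fx=7,fy=7,interpolation=cv2.INTER_CUBIC))
T=vision.camera_params('top')
cv2.imwrite('pics/t0p.png',cv2.resize(cv2.imread('pics/top0.png')[130:210,170:270],None,fx=7,fy=7,interpolation=cv2.INTER_CUBIC))
```

```text
t 18.175 pos [0.6416 0.124  0.1105] x [ 0.857 -0.516 -0.003] y [-0.007 -0.007 -1.   ] F [-9.93 -0.82  5.97] op 0.141 q [ 0.01  0.51  1.49 -0.01  1.15  0.56]
theta 0.5306052981156717 [ 0.     0.001 -0.001 -0.001 -0.    -0.   ]
```

View pics/t15z.png

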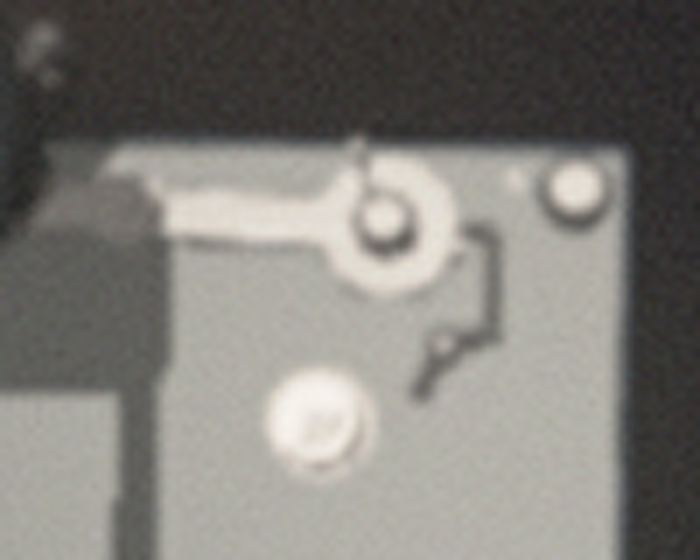

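View pics/t0p.png

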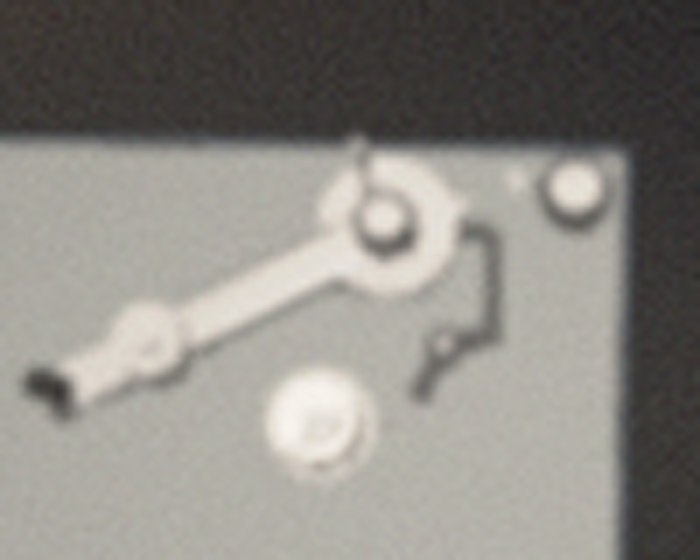

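The estimates disagree slightly: the image slope changes by about 28° (0.49 rad), while the TCP arc says 0.53. I'll check this more carefully.

Run:
```python
from h import *
T=vision.camera_params('top')
def w(p,z): return onz('top',[p[0]/7+170-.5,p[1]/7+130-.5],z,T)[:2]
print('boss',w((392,226),.068))
def ang(a,b,z=.07):
    A,B=w(a,z),w(b,z); d=A-B; return np.arctan2(-d[0],d[1])
print('init',ang((85,405),(340,285)),ang((140,310),(330,225)),'final',ang((165,190),(320,200)),ang((165,235),(315,243)))
# edge-based: PCA of arm pixels
for f,box in (('pics/top0.png',(200,160,216,178)),('pics/t15.png',(194,152,214,170))):
    im=cv2.imread(f).astype(float).min(axis=2); x0,y0,x1,y1=box
    pts=[]
    for u in range(x0,x1):
        col=im[y0:y1,u]; bg=np.median(im[y0:y1,u]); ww=np.clip(col-(bg+20),0,None)
        if ww.sum()>0: pts.append((u,y0+(ww*np.arange(len(col))).sum()/ww.sum()))
    pts=np.array(pts); k=np.polyfit(pts[:,0],pts[:,1],1); print(f,np.round(k,3),np.arctan(k[0]),np.std(pts[:,1]-np.polyval(k,pts[:,0])))
```

```text
boss [ 0.63331482 -0.03375281]
init 0.44532931209056276 0.42671324661053583 final -0.06310656246862276 -0.05179957194225094
pics/top0.png [ -0.502 274.937] -0.4651581979375285 0.08619185913190588
pics/t15.png [8.40000e-02 1.43414e+02] 0.08381881063605824 0.25384710756075923
```

With the pivot re-measured at (0.633, −0.034), the three estimates give θ between 0.50 and 0.55. That is well past 0.45 and short of the 0.62 stop, so I'm handing in while still holding.

Run:
```python
from h import *
st(); print(ticket.hand_in())
```

```text
t 18.225 pos [0.6416 0.124  0.1105] x [ 0.857 -0.516 -0.003] y [-0.007 -0.007 -1.   ] F [-9.68 -2.55  6.31] op 0.143 q [ 0.01  0.51  1.49 -0.01  1.15  0.56]
the job is handed in; nothing more can be done
None
```

I lowered the large aluminium pulley over the spindle until it touched the collar, then let go. I then swung the tensioner back by its grip past the click point and handed in at 18.2 s, still holding it there.

**Pulley:** it touched down at the expected height: the vertical force rose from −2 to +9 N. Pictures after release show it flat, hub up, with the spindle tip showing in the bore.

**Tensioner:** it was at about 0.53 rad from the tool position. Slopes in the top picture gave between about 0.49 and 0.55 rad; all of these are past 0.45 and short of the 0.62 stop. The sideways push was about 10 N, the arm was still, and the fingers were closed on the pin. I did not confirm the pawl's drop directly; I inferred it from the angle and the push force.

**Bystanders:** the last top picture shows the spare pulley, beaker and screwdriver where they started.

One move call was refused at the start because of missing keys; nothing moved.

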